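# Shut and lock an equipment case with its quarter-turn fastener

## Robot

A 6-joint arm with a two-finger parallel gripper is mounted at the origin on a cart in front of the work surface, level with it; the furniture and walls round the work are solid. World frame = base frame: x ahead of the robot, y to its left, z up, the work surface at z = 0. Lengths are in mm, angles in rad, forces in N, time in s.
With the tool pointing down it reaches from about 325 to 875 mm from the base axis. Payload 4.4 kg.
Tool frame: the origin (TCP) lies on the centre line of the jaws, within the pads' length; the fingertips stand ahead of it and the grasp point (between the pads) lies 6 mm ahead of it (ctrl.tcp_to_tips is the z of the fingertips in the tool frame, in mm); z points along the fingers, y is the line along which they close (so a half turn about z gives the same grasp; the last joint's range is limited). The gripper opens to 85 mm and grips with 20 to 120 N. Pads are 22 mm wide; open, the fingers measure 114 mm over their backs; the gripper's body (76 mm by 85 mm) begins 54 mm behind the grasp point. The pads swing forward as they close: fully open they stand 13 mm farther back than shut.
Start: joints at [-1.387, 0.207, 1.542, -0, 1.393, -0.15], TCP at [188.921, -543.08, 256.282] pointing down, gripper open.
Joint ranges: [-2.73, 2.73], [-0.86, 2.22], [0.23, 2.46], [-1.11, 4.25], [0.08, 2.63], [-2.82, 2.82]. Speed limits (rad/s): [2.79, 2.79, 3.14, 3.14, 3.14, 3.14].

## Interface

Orientations are given as a 3x3 rotation matrix whose columns are the frame's x, y, z axes.
In Python, from plant import ctrl, sensors, optics gives the robot as it stands. Calls block until the motion is done:
- ctrl.move_ptp(position, orientation): joint-space move of the TCP to a pose.
- ctrl.move_l(position, rot=None, vel=150, threshold=None): straight line of the TCP; rot=None keeps the orientation; vel is the mean speed in mm/s. With threshold (N) it stops when the force on the tool has changed by that much, and returns True; else False.
- ctrl.set_joints(angles): joint-space move.
- ctrl.gripper_to(opening, force=None): finger opening in mm; force is the grip in N (None keeps the last); returns when the fingers have stopped.
- ctrl.hold(seconds).
- ctrl.solve_ik(position, orientation): joint angles nearest the present ones, or None.
- sensors.read_state(): the state.
- optics.grab_frame(name): name is "scene" or "side" or "wrist"; returns (picture, depth): 384x512x3 uint8, red, green, blue; 384x512 float32, mm along the optical axis (not along the pixel's ray), 0 where there is no reading.
- optics.camera_params(name): a dict with "mtx" (3x3 intrinsics, pixels), "R" (3x3) and "t" (3): a world point X has camera coordinates R X + t; the wrist camera has in their place "T_tool_cam" (4x4, takes a point from camera to tool coordinates, whose origin is the TCP and whose axes are the flange's). Camera axes: x right, y down, z forward; pixel columns grow to the right and rows downward; lengths in mm; the calibration is good to about 2 mm. A picture is of the moment at which its call begins: read the wrist's pose just before it. camera_params takes no time and is no camera call.
A pose or a line that the arm cannot do raises ctrl.MotionError and nothing moves.
- ctrl.finish_job(): hands the job in; it is judged then, once.
The state is a dict: "t": time; "q": joint angles; "qvel": joint speeds; "tau": joint torques, N m; "eef_pos": TCP position; "eef_rot": TCP orientation; "force": force on the tool from outside, world axes, zero at the start; "wrist_torque": the same for the moment, N m; "grip_width": finger opening in mm; "grasp_force": force on a finger pad.
Only numpy, scipy, OpenCV 4.12 (cv2) and the standard library are available. Lean on these libraries where they do the work, as an engineer would, in place of code of your own. Each camera call takes 0.05 s, during which the arm holds its last target. There are 200 camera calls.

## Task

Close the grey equipment case on the desk: swing its lid fully down, then use the red wing handle to lock it. Line the handle up with the green marks, push it in fully against its spring, give it a quarter turn clockwise until it points at the red dot, and let go so that it stays in, locked. Leave the solder reel, the tape roll and the cutters beside the case where they are.

Things in the scene. Friction and masses are not known exactly. Their poses are not given: they have to be found in the camera images.
- equipment_case: Grey steel equipment case under an aluminium lid, 140 (x) by 230 (y) by 70 mm (z), fixed to the desk. Origin under its centre, at desk height. Its -x side is the front, towards the robot; the lid's hinge line runs along its top rear edge (x = +70 mm, z = 70 mm)
- case_lid (a joint): Hinge of the lid (plate 6 mm thick, 144 by 234 mm) about the case's +y axis: 0 = shut (top face at z = 76 mm), grows as the front edge rises; starts part open (0.45 to 0.95). Friction hinge of about 0.55 N m: the lid stays where it is left and must be pressed down, near its front edge and to the side of the handle
- lid_edge (a point): Middle of the lid's front edge, on its top face, 140 mm from the hinge line; moves with the lid; axes parallel to the case's when shut
- stud_push (a joint): Travel (m) of the captive fastener into the lid: 0 = out, 0.017 = fully in; a spring pushes it out (2 N at 0, 8 N fully in). Its cross bar (28 by 7 by 6 mm, parallel to the wing) meets the slot plate at 0.003 unless along the slot within 0.15 rad; beyond 0.0145 it is under the plate and can turn; turned across and released it springs back only to 0.014 and stays in
- stud_handle (a joint): Turn (rad) of the wing handle, clockwise seen from above: 0 = wing along the slot (along the case's y, in line with the two green marks on the lid), 1.57 = wing along the case's x, pointing at the red dot (locked position; end stop at 1.6, other stop at -0.4). Starts somewhere between. Light friction, it stays where it is turned
- handle_grip (a point): Centre of the red wing handle, on the fastener's axis, which stands square on the lid 35 mm behind its front edge, midway across. The wing is 64 mm long (this point's y), 12 mm thick (its x) and 32 mm high (its z); with the fastener out this point is 36 mm above the lid's top face, the wing's underside 20 mm above it; both come 17 mm lower when fully in
- solder_reel: Bystander: green and silver solder reel, 58 mm across, 30 mm high, standing flat on the desk at the case's right. Origin under its centre
- tape_roll: Bystander: yellow masking tape roll, 50 mm across, 24 mm high, flat on the desk at the case's left. Origin under its centre
- cutters: Bystander: blue-handled side cutters, 109 mm long, 45 mm wide, 11 mm high, flat on the desk at the case's right, beyond the reel. Origin under their centre
- slot (a point): Centre of the fastener's slot inside the case, 35 mm in front of the case's centre, at the top of a steel plate 5 mm thick (z = 49 to 54 mm). The slot is 32 mm long along the case's y and 11.5 mm wide; axes as the case's. It lies right under the fastener when the lid is shut

How it is judged:
By the outcome, as a careful person would: the job done as asked, in the order asked, and still so for the second after the job is handed in, with the robot touching nothing.
It also fails if it takes over 51 s, if anything falls off the work surface, if the arm or the gripper's body presses on something with over 40 N, if the wrist force passes 120 N, or if a joint passes its speed limit or range.

## Working session

There is one attempt and no reset: what is moved stays moved. The work goes in short steps, each a Python script; the robot and the scene stay as the last script left them, time stands still between calls to the robot, and variables do not carry over. Pictures are saved under pics/ and viewed, at most 10 in all, crops included, and the job is handed in when it is done.

```bash
mkdir -p pics; ls
python3 - <<'E'
from plant import ctrl,sensors,optics
import cv2,numpy as np
ims=[]
for n in("scene","side"):
    im,d=optics.grab_frame(n); np.savez(f"pics/{n}0.npz",im=im,d=d)
    cv2.imwrite(f"pics/{n}0.png",cv2.resize(im[:,:,::-1],(800,600)))
    p=optics.camera_params(n);print(n,{k:np.round(v,3).tolist() for k,v in p.items()})
print(ctrl.tcp_to_tips, sensors.read_state()["t"])
E
```

```text
pics
scene {'mtx': [[350.878, 0.0, 248.358], [0.0, 350.878, 189.896], [0.0, 0.0, 1.0]], 'R': [[0.634, -0.774, 0.004], [-0.518, -0.428, -0.74], [0.575, 0.467, -0.672]], 't': [-234.067, 366.107, 909.839]}
side {'mtx': [[446.552, 0.0, 256.758], [0.0, 446.552, 189.663], [0.0, 0.0, 1.0]], 'R': [[-0.843, -0.537, 0.018], [-0.306, 0.453, -0.838], [0.442, -0.712, -0.546]], 't': [474.758, 197.481, 1305.835]}
25.0 0.1
```

View pics/scene0.png

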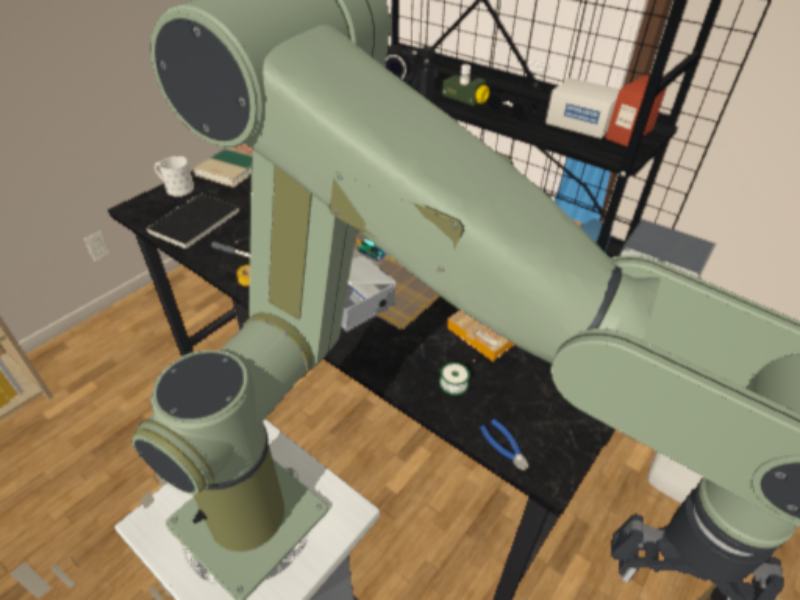

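View pics/side0.png

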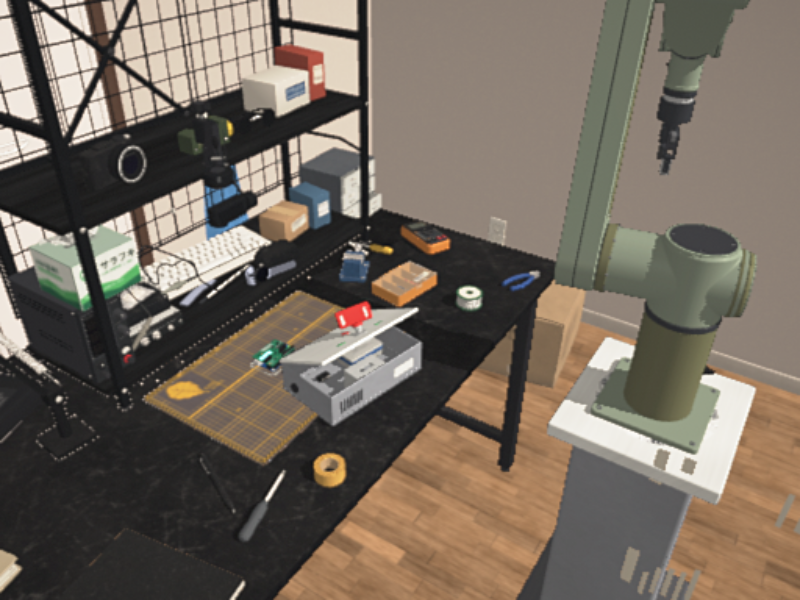

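The side view shows the case at (355,365), its lid part open, with the red handle at (352,317), tape at (330,470), reel at (468,297) and cutters at (520,281). The arm blocks the scene view. Next I'll get 3D points from the side depth.

```bash
cat > h.py <<'E'
from plant import ctrl,sensors,optics
import cv2,numpy as np
def cloud(d,p,T=None):
    v,u=np.mgrid[:d.shape[0],:d.shape[1]]
    K=p["mtx"]; c=np.stack([(u-K[0,2])/K[0,0]*d,(v-K[1,2])/K[1,1]*d,d],-1)
    if T is None: return (c-p["t"])@p["R"]      # R^T (c-t)
    return c@T[:3,:3].T+T[:3,3]
def wrist():
    s=sensors.read_state(); im,d=optics.grab_frame("wrist"); p=optics.camera_params("wrist")
    T=np.eye(4);T[:3,:3]=s["eef_rot"];T[:3,3]=s["eef_pos"]
    return im,d,cloud(d,p,T@p["T_tool_cam"])
def red(im):
    r,g,b=[im[...,i].astype(int) for i in range(3)]
    return (r>130)&(g<80)&(b<80)
def down(yaw):  # tool z down, closing axis y at angle yaw from world x
    y=np.array([np.cos(yaw),np.sin(yaw),0]);z=np.array([0,0,-1.]);return np.stack([np.cross(y,z),y,z],1)
E
python3 - <<'E'
from h import *
f=np.load("pics/side0.npz");im,d=f["im"],f["d"];p=optics.camera_params("side")
P=cloud(d,p);k=.64
for n,(u,v) in dict(tape=(330,465),reel=(468,292),cut=(520,281),lidBackL=(290,362),lidFrontR=(415,312),lidmid=(385,325),lidL=(320,352),caseFL=(335,408),caseFR=(418,350),box=(340,395),multim=(400,275)).items():
    print(n,P[int(v*k),int(u*k)].round())
m=red(im)&(d>0)&(np.hypot(*np.moveaxis(np.indices(d.shape)-np.array([203,225])[:,None,None],0,0))<30)
print(m.sum(),P[m].mean(0),P[m].min(0),P[m].max(0))
print(sensors.read_state()["eef_rot"].round(2).tolist(), optics.camera_params("wrist")["T_tool_cam"].round(2).tolist(),optics.camera_params("wrist")["mtx"][0,0])
E
```

```text
tape [410. 461.   3.]
reel [ 456. -108.   26.]
cut [ 396. -261.   -2.]
lidBackL [569. 367.  89.]
lidFrontR [433. 164. 134.]
lidmid [450. 238. 139.]
lidL [518. 344. 117.]
caseFL [460. 379.  40.]
caseFR [421. 168.  49.]
box [458. 368.  66.]
multim [619. -82.  25.]
200 [503.51715542 260.83751331 153.98559552] [476.44989522  22.96178846  -5.76394542] [639.23736878 289.40796095 176.00547121]
[[0.94, 0.33, -0.0], [0.33, -0.94, 0.0], [0.0, -0.0, -1.0]] [[-0.0, -0.97, -0.26, 64.31], [1.0, -0.0, -0.0, -1.58], [0.0, -0.26, 0.97, -117.58], [0.0, 0.0, 0.0, 1.0]] 330.4820665955073
```

Run:
```python
from h import *
R=down(1.2)  # tool x = ?
a=2.96; x=np.array([np.cos(a),np.sin(a),0]);z=np.array([0,0,-1.]);R=np.stack([x,np.cross(z,x),z],1)
ctrl.move_ptp([470,250,390],R)
im,d,P=wrist()
np.savez("pics/w0.npz",im=im,d=d,P=P); cv2.imwrite("pics/w0.png",cv2.resize(im[:,:,::-1],(800,600)))
m=red(im)&(d>0);print(m.sum(),P[m].mean(0),P[m].min(0),P[m].max(0),sensors.read_state()["t"],sensors.read_state()["q"])
```

```text
1195 [500.40700732 261.38811538 162.53992298] [475.71604285 235.69898876 140.71413477] [529.20789519 288.00701915 178.36413721] 3.1417 [ 3.24898554e-01  4.44145115e-02  1.45153543e+00 -1.88734610e-04
  1.64605014e+00 -1.06298261e+00]
```

View pics/w0.png

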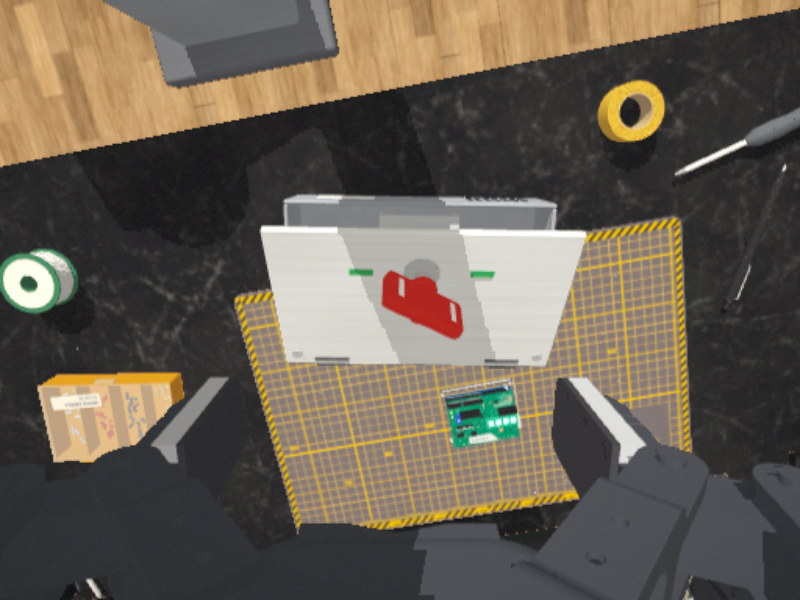

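The wrist view shows the lid with its front edge at (262,228)–(586,232) and hinge edge at (287,361)–(545,366). The handle at (423,303) is turned clockwise from the green marks at (361,272) and (482,275). Next I'll fit the lid plane.

Run:
```python
from h import *
f=np.load("pics/w0.npz");im,d,P=f["im"],f["d"],f["P"]
m=np.zeros(d.shape,np.uint8)
cv2.fillPoly(m,[(np.array([[275,236],[572,238],[540,350],[295,348]])*.64).astype(int)],1)
r=red(im); hp=cv2.dilate(r.astype(np.uint8),np.ones((15,15)))
m=(m>0)&(hp==0)&(d>0)
Q=P[m]
for _ in range(4):
    c=Q.mean(0);n=np.linalg.svd(Q-c,full_matrices=False)[2][2];n*=np.sign(n[2]);e=(Q-c)@n;Q=Q[abs(e)<max(2.5*e.std(),.8)]
print("n",n,"std",e.std(),"theta",np.arccos(n[2]))
ycase=np.array([-n[1],n[0],0]);ycase/=np.linalg.norm(ycase);ycase*=np.sign(ycase[1])
print("yaw from normal",np.arctan2(-ycase[0],ycase[1]))
# whole lid: pixels near plane & bright, in-plane rectangle
s=np.zeros(d.shape,np.uint8);cv2.fillPoly(s,[(np.array([[250,215],[600,218],[560,380],[275,378]])*.64).astype(int)],1)
k=(s>0)&(abs((P-c)@n)<2.5)&(d>0)
ex=np.cross(ycase,n);A=np.stack([ex,ycase],1)
q=(P[k]-c)@A
rect=cv2.minAreaRect(q.astype(np.float32));print("rect",rect)
ctr=c+A@np.array(rect[0]);print("lid ctr",ctr)
ang=rect[2]
box=cv2.boxPoints(rect);print((c+box@A.T).round(1))
print("pct",np.percentile(q,[.2,99.8],axis=0))
R=P[r&(d>0)];R=R[((R-c)@n)>10]
h=(R-c)@n; top=R[h>h.max()-3]
tq=((top-c)@A).astype(np.float32);print("h max",h.max(),cv2.minAreaRect(tq), "handle ctr", c+A@np.array(cv2.minAreaRect(tq)[0]))
```

```text
n [ 0.45151259 -0.09108463  0.8876035 ] std 0.5651819952892417 theta 0.47868043505381175
yaw from normal -0.1990605885178354
rect ((19.274612426757812, 0.1387939453125), (233.718994140625, 148.73760986328125), 89.81902313232422)
lid ctr [518.80000887 258.3293942  106.96316656]
[[430.7 157.1 141.4]
 [560.  130.6  72.9]
 [606.9 359.5  72.5]
 [477.6 386.1 141. ]]
pct [[ -54.47233354 -115.73461125]
 [  90.66677479  116.21261853]]
h max 53.23744489174684 ((-18.387248992919922, 0.42755699157714844), (60.98332977294922, 10.943155288696289), 58.33430480957031) handle ctr [486.08843736 265.22295194 124.31053352]
```

```bash
cat >> h.py <<'E'
yaw=-0.199; xc=np.array([np.cos(yaw),np.sin(yaw),0]); yc=np.array([-np.sin(yaw),np.cos(yaw),0]); zc=np.array([0,0,1.])
H=np.array([573.4,247.2,70.]); 
def lidpt(th,r,y): return H-r*(np.cos(th)*xc-np.sin(th)*zc)+6*(np.sin(th)*xc+np.cos(th)*zc)+y*yc
E
python3 - <<'E'
from h import *
ctrl.gripper_to(0)
R=sensors.read_state()["eef_rot"]
t=lambda th,up=0: lidpt(th,123,-85)+[0,0,25+up]
ctrl.move_l(t(.48,40),vel=200)
f0=sensors.read_state()["force"]
print("touch",ctrl.move_l(t(.48,-4),vel=40,threshold=3),sensors.read_state()["eef_pos"]-t(.48))
for th in (.4,.3,.2,.1,.03,-.06):
    hit=ctrl.move_l(t(th,-2),vel=60,threshold=22); s=sensors.read_state();print(th,hit,(s["force"]-f0).round(1),(s["eef_pos"]-t(0)).round(1))
    if hit:break
ctrl.move_l(s["eef_pos"]+[0,0,80],vel=200)
C=H-105*xc  # fastener axis
ctrl.gripper_to(85)
ctrl.move_ptp(np.r_[(C-10*xc)[:2],330],R)
im,d,P=wrist();np.savez("pics/w1.npz",im=im,d=d,P=P); cv2.imwrite("pics/w1.png",cv2.resize(im[:,:,::-1],(800,600)))
print(sensors.read_state()["t"])
E
```

```text
touch False [ 0.07085644 -0.02880861 -3.99254156]
0.4 False [0.9 0.6 0.7] [11.1 -2.4 44.9]
0.3 False [-0.5  0.1  0.4] [ 6.2 -1.5 33.2]
0.2 False [-0.4  0.5  0.6] [ 2.8 -0.8 21.6]
0.1 False [-0.4 -0.3  0.4] [ 0.5 -0.3  9.5]
0.03 False [-0.4 -0.4 -0.1] [-0.3 -0.2  1. ]
-0.06 True [-2.4 -1.2 12.6] [ 1.3  0.3 -0. ]
10.3083
```

View pics/w1.png

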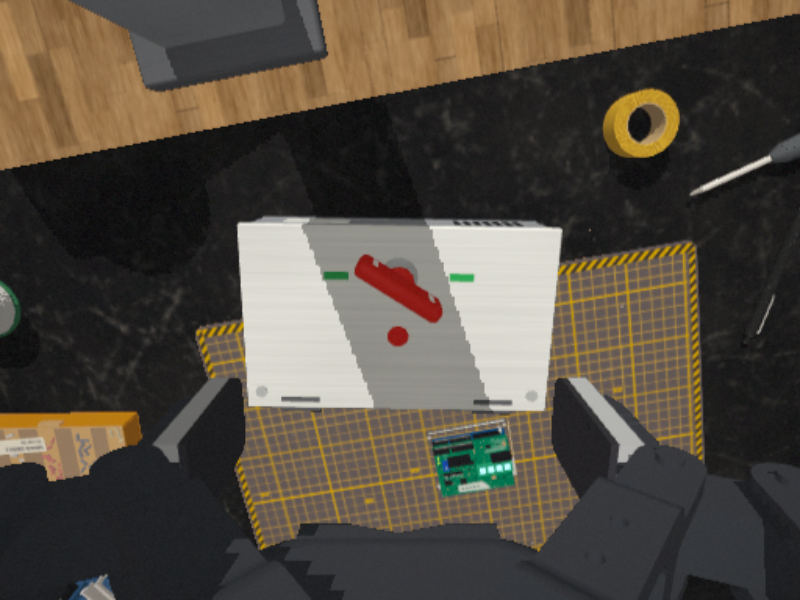

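The lid now looks shut. The green marks are at (336,275) and (461,278), the wing runs from (362,264) to (436,315), and the red dot is at (398,336). I'll measure these precisely.

```bash
cat >> h.py <<'E'
def measure(im,d,P,dot=True):
    g=im.astype(int); z=P[...,2]; near=np.hypot(P[...,0]-H[0]+70*xc[0],P[...,1]-H[1]+70*xc[1])<150
    white=(g.min(2)>90)&(g.max(2)-g.min(2)<25)&near&(abs(z-76)<12)&(d>0)
    Q=P[white]
    for _ in range(4):
        A=np.c_[Q[:,:2]-H[:2],np.ones(len(Q))];k=np.linalg.lstsq(A,Q[:,2],rcond=None)[0];e=Q[:,2]-A@k;Q=Q[abs(e)<2]
    print("lid slopes along xc,yc",k[:2]@xc[:2],k[:2]@yc[:2],"z",np.median(Q[:,2]),"n",len(Q))
    loc=lambda X:(X[...,:2]-H[:2])@np.stack([xc[:2],yc[:2]],1)
    r=red(im)&near&(d>0); zr=z[r].max(); print("red top z",np.percentile(z[r],98))
    top=r&(z>np.percentile(z[r],98)-4); rc=cv2.minAreaRect(loc(P[top]).astype(np.float32)); 
    b=loc(P[top]);u=np.linalg.svd(b-b.mean(0),full_matrices=False)[2][0]; u*=np.sign(u[1])
    print("wing ctr local",rc[0],rc[1],"angle cw from yc",np.arctan2(u[0],u[1]))
    grn=(g[...,1]>g[...,0]+50)&(g[...,1]>g[...,2]+40)&near&(abs(z-76)<6)&(d>0)
    n,lab,st,_=cv2.connectedComponentsWithStats(grn.astype(np.uint8))
    for i in range(1,n):
        if st[i,4]>15: print("green",st[i,4],loc(P[lab==i]).mean(0))
    lo=r&(z<82)&(loc(P)[...,0]>-90)
    if lo.sum()>20: print("dot",loc(P[lo]).mean(0),lo.sum())
E
python3 - <<'E'
from h import *
f=np.load("pics/w1.npz");measure(f["im"],f["d"],f["P"])
E
```

```text
lid slopes along xc,yc 0.00033810106179668853 -5.086421129648297e-05 z 76.01063806556431 n 21573
red top z 129.16631035665216
wing ctr local (-102.98780822753906, 0.4206581115722656) (63.11528778076172, 11.126275062561035) angle cw from yc 0.5516122999025606
green 61 [-103.25927025  -45.12927206]
green 66 [-102.81056703   45.684647  ]
dot [-56.62744871   0.24509505] 130
```

```bash
cat >> h.py <<'E'
AX=H-103.0*xc+0.35*yc
def Rw(a):
    a=a-0.0; w=np.sin(a)*xc+np.cos(a)*yc; x=-w; z=-zc; return np.stack([x,np.cross(z,x),z],1)
def at(z): return np.r_[AX[:2],z]
def rep(l):
    s=sensors.read_state(); print(l,"t",round(s["t"],2),"z",s["eef_pos"].round(1),"F",s["force"].round(1),"Mz",s["wrist_torque"].round(2),"w",round(s["grip_width"],1),"gf",round(s["grasp_force"],1))
E
python3 - <<'E'
from h import *
ctrl.gripper_to(60)
ctrl.move_ptp(at(200),Rw(.55)); rep("above")
print(ctrl.move_l(at(123),vel=100,threshold=8)); 
ctrl.gripper_to(0,force=50); rep("grip")
ctrl.move_l(at(123),Rw(.27),vel=60); rep("half")
ctrl.move_l(at(123),Rw(.0),vel=60); rep("zero")
im,d=optics.grab_frame("side");cv2.imwrite("pics/s1.png",cv2.resize(im[170:270,150:300,::-1],(750,500)))
E
```

```text
above t 11.64 z [473.  268.1 200.7] F [ 0.3  0.9 -0.5] Mz [-0.04  0.04  0.04] w 60.3 gf 0.0
False
grip t 13.05 z [473.9 267.2 123.7] F [ 3.4 -4.3  1.3] Mz [-0.65 -0.46 -0.01] w 11.1 gf 51.8
half t 13.48 z [473.9 267.1 123.7] F [ 3.3 -4.5  0.8] Mz [-0.67 -0.46  0.06] w 11.3 gf 51.9
zero t 13.9 z [473.8 267.  123.6] F [ 2.8 -4.1  1. ] Mz [-0.67 -0.44  0.02] w 11.4 gf 51.9
```

View pics/s1.png

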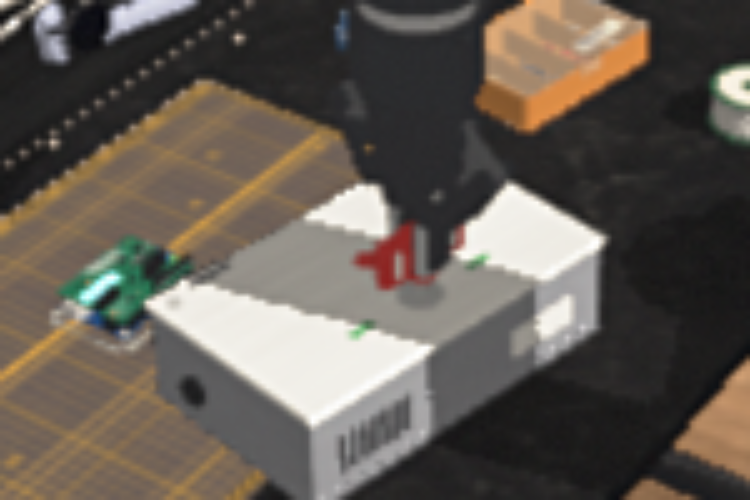

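The handle is gripped and turned towards the marks at (362,328) and (478,262). I'll push it in; if the bar isn't along the slot it will stop at 3 mm.

Run:
```python
from h import *
p=sensors.read_state()["eef_pos"]
print(ctrl.move_l(at(123-8),vel=40,threshold=14)); rep("8mm")
if sensors.read_state()["eef_pos"][2]<117:
    print(ctrl.move_l(at(123-18),vel=25,threshold=16)); rep("bottom")
im,d=optics.grab_frame("side");P=cloud(d,optics.camera_params("side"))
r=red(im)&(d>0)&(np.hypot(P[...,0]-AX[0],P[...,1]-AX[1])<45);Q=P[r]
print("red",len(Q),Q.min(0),Q.max(0),Q[:,2].max())
```

```text
False
8mm t 14.3 z [473.9 267.1 115.9] F [ 2.1 -5.8  3.4] Mz [-0.82 -0.22 -0.02] w 11.2 gf 52.3
False
bottom t 14.85 z [473.9 267.1 106.8] F [ 0.8 -5.6  7.9] Mz [-0.98 -0.01  0.07] w 10.9 gf 52.8
red 64 [462.8308321  239.59161072  75.0413944 ] [515.71538905 300.58288793 110.73785247] 110.73785246791016
```

Run:
```python
from h import *
print(ctrl.move_l(at(103),vel=15,threshold=12)); rep("stop")
for a in (.4,.8,1.2,1.57): ctrl.move_l(at(103.5),Rw(a),vel=60); rep(a)
```

```text
True
stop t 15.11 z [474.  267.  106.9] F [-1.5 -1.2  7.7] Mz [-0.21  0.43  0.03] w 11.1 gf 52.8
0.4 t 15.66 z [474.1 267.2 106.6] F [-1.6 -6.5 13.9] Mz [-1.15  0.6  -0.02] w 11.3 gf 54.0
0.8 t 16.21 z [474.1 267.3 106.6] F [-1.8 -6.4 14.6] Mz [-1.14  0.48 -0.05] w 11.5 gf 53.9
1.2 t 16.76 z [474.2 267.3 106.6] F [-2.4 -6.9 13. ] Mz [-1.1   0.36 -0.05] w 11.1 gf 53.9
1.57 t 17.27 z [474.3 267.3 106.6] F [-1.8 -6.4 13.8] Mz [-1.07  0.38 -0.06] w 11.3 gf 53.8
```

Run:
```python
from h import *
ctrl.move_l(at(105.6),vel=20); rep("ease")
ctrl.gripper_to(60); rep("open")
ctrl.move_l(at(200),vel=120)
ctrl.move_ptp(np.r_[(AX-10*xc)[:2],330],Rw(1.57+1.57) if 0 else np.stack([-xc,np.cross(-zc,-xc),-zc],1))
im,d,P=wrist();np.savez("pics/w2.npz",im=im,d=d,P=P); cv2.imwrite("pics/w2.png",cv2.resize(im[:,:,::-1],(800,600)))
measure(im,d,P);rep("")
```

```text
ease t 17.53 z [474.2 267.2 107.7] F [ 1.1 -4.6  7.1] Mz [-0.82 -0.18 -0.  ] w 11.4 gf 52.7
open t 18.06 z [471.9 267.8 105.1] F [ 0.1 -0.2  0.3] Mz [-0.02  0.04 -0.04] w 59.6 gf 0.0
lid slopes along xc,yc 0.00036759670376768365 -0.00017985847705481812 z 75.99318994601893 n 20536
red top z 115.26979972492799
wing ctr local (-102.89859008789062, 0.4426603317260742) (61.98660659790039, 10.62401008605957) angle cw from yc -1.5668636698927292
green 60 [-103.15978957  -45.29442206]
green 59 [-103.07843182   46.24015231]
dot [-55.32267024   0.24670152] 100
 t 19.62 z [462.  269.6 328.3] F [-0.1 -0.4 -0.8] Mz [ 0.03 -0.01  0.04] w 60.0 gf 0.0
```

View pics/w2.png

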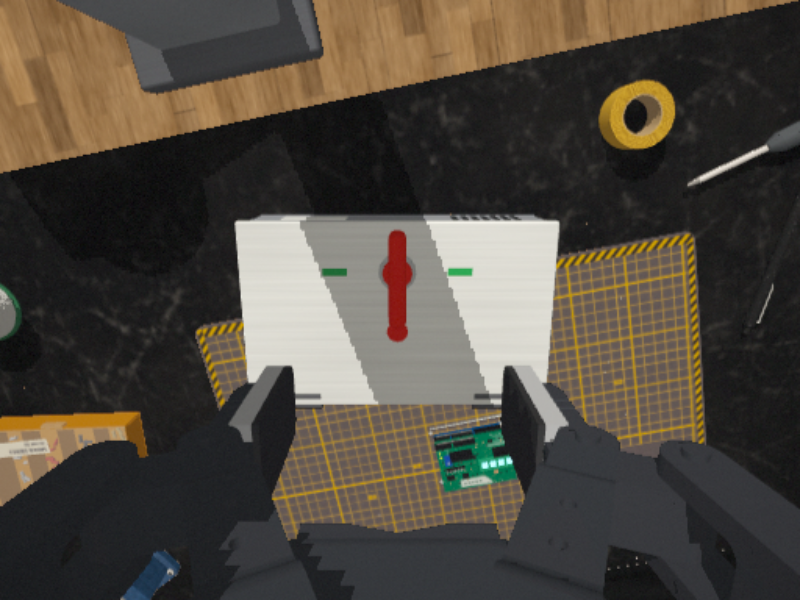

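The wing, from (397,232) to (397,330), points at the red dot. Its top is at z 115, down from 129, so it has stayed 14 mm in, and the lid is flat. I'm handing the job in.

```bash
python3 -c "
from plant import ctrl
print(ctrl.finish_job())"
```

```text
the job is handed in; nothing more can be done
None
```

The case is closed and locked: the lid is fully down, the handle points at the red dot and stayed 14 mm in after release. The arm stayed clear of the solder reel, tape roll and cutters, and the job was handed in at about 20 s.

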